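Fetch the hidden keeper plate and present it over its bearing cap

TASK

Take the two loose collars off the flap of the grey parts case and stand them in the two empty bays of the low shelf, one in each, so the row of four is complete and in line. Then lift the flap until it stands open by itself, draw the keeper plate up out of the rack inside, and finish holding it in the gripper, upright, still and centred just above the bearing cap, its width along the cap's length, without touching the cap. Leave the other collars and the loose tools and hardware where they are, and leave the flap open.

Things in the scene. Friction and masses are not known exactly. Their poses are not given: they have to be found in the camera images.
- case: Fixed grey sheet-metal case, 130 (x) x 170 (y) x 100 mm high, walls 4 mm, open at the top and closed by the flap. Origin: centre of its underside on the bench; its front (the flap's free edge) faces its own -x, roughly to the robot; z up. Inside, 14 mm in front of the middle, a black rack of two slotted guides, 44 mm high from the underside, holds the plate upright in its own y-z plane; about 43 mm of free space above the rack in front of the plate, 70 mm behind it.
- flap (a joint): Opening angle of the dark steel flap of the case, in rad: 0 lying shut (as at the start), about 1.57 standing upright, stop at 1.9. The hinge runs along the case's y axis through flap_hinge. The flap is 130 x 170 x 6 mm, its top at 106 mm above the bench when shut. The hinge is stiff: the flap stays at whatever angle it is left, and takes about 3 to 6 N at the tab to lift.
- flap_tab (a point): Grip point of the flap's pull tab. The tab is a flat tongue 24 mm wide (case y) and 6 mm thick that juts out 51 mm in front of the flap's free edge, in the flap's plane; this point is in mid-thickness, 32 mm out from the free edge, 162 mm from the hinge line, 103 mm above the bench when shut. The tab's axes turn with the flap; pinched on its two narrow sides (closing along case y) it pivots between the fingers as the flap turns.
- flap_hinge (a point): Middle of the flap's hinge line, at the top of the case's back wall: 65 mm along +x and 100 mm up from the case's origin; axes as the case.
- plate: Keeper plate, bare aluminium, 8 mm thick (its x), hidden in the case under the flap. It stands upright: lower part 100 mm wide (its y) and 60 mm high with a large hole and two small ones, above it a grip tab 40 mm wide; total height 86 mm. Origin: middle of its lower edge (4 mm above the bench at the start, so its top is 10 mm below the case's rim); z up through the tab. It must be drawn up at least 45 mm to leave the rack, 100 mm to leave the case. 0.15 to 0.4 kg.
- shelf: Fixed low dark steel shelf, 90 (x) x 262 (y) mm, deck 45 mm above the bench. Origin: centre of its footprint, at bench height. Five ridges 6 mm wide and 10 mm high part it into four bays, each 58 mm wide, open to front and back, centred at x = 0 and y = +96, +32, -32, -96 mm in the shelf's frame. The bays at +96 and -32 hold a collar each; those at +32 and -96 are empty.
- collar_a: Steel collar, ring of 48 mm outside diameter, 28 mm bore, 36 mm high, standing on its flat face on the shut flap (base 106 mm above the bench). Origin: centre of its underside; z is its axis. 0.2 to 0.4 kg.
- collar_b: The second, identical collar standing on the flap.
- collar_c: Identical collar that already stands in the shelf's bay at y = +96 mm; leave it.
- collar_d: Identical collar that already stands in the shelf's bay at y = -32 mm; leave it.
- cap: Fixed dark bearing cap, 110 mm long (its y), 32 mm wide, its top 55 mm above the bench, on a thin wooden pad 60 x 130 x 10 mm. Origin: centre of the pad's underside on the bench; z up.
- socket: Loose steel socket, upright cylinder 32 mm across, 40 mm high; origin under its centre. Leave it.
- washer: Loose copper washer, 44 mm across, 8 mm high, flat on the bench; origin under its centre. Leave it.
- spanner: Loose spanner, 180 mm long, flat on the bench. Leave it.
- bolt: Loose bolt, 122 mm long, with a 27 mm head, lying on the bench. Leave it.
Not all that is in view belongs to the job. Leave any blue look-alike of the collar_b alone.

How it is judged:
On the way, in this order (a step that is already met when the one before it is completed fails the run):
1. both loose collars stand released in the two empty bays, one in each (z of collar_a in the frame of shelf between 0.041 and 0.049 m and x of collar_a in the frame of shelf between -0.015 and 0.015 m and angle between each of collar_a, collar_b's own z axis and vertical below 0.1 rad and (y of collar_a in the frame of shelf between 0.023 and 0.041 m or y of collar_a in the frame of shelf between -0.105 and -0.087 m) and z of collar_b in the frame of shelf between 0.041 and 0.049 m and x of collar_b in the frame of shelf between -0.015 and 0.015 m and (y of collar_b in the frame of shelf between 0.023 and 0.041 m or y of collar_b in the frame of shelf between -0.105 and -0.087 m) and horizontal distance between collar_a and collar_b above 0.09 m and contact force between the fingers and collar_a below 0.5 N and contact force between the fingers and collar_b below 0.5 N), for 0.2 s.
2. the flap stands open (value of joint flap above 1.25 rad), for 0.2 s.
3. the plate is drawn up out of the case in the gripper (z of plate in the frame of case above 0.1 m and contact force between the fingers and plate above 2 N and contact force between plate and case below 0.2 N), for 0.1 s.
At the end, for the whole second after the job is handed in: Collars upright, released, one in each empty bay (9 mm along, 15 mm across the row); flap open past 1.25 rad, untouched; gripper alone holds the plate still, upright within 0.17 rad, within 25 mm over the cap's centre, 5 to 120 mm above it, width within 0.2 rad of the cap's length (all of step 1 and value of joint flap above 1.25 rad and contact force between the fingers and plate above 2 N and contact force between plate and case below 0.2 N and contact force between plate and cap below 0.2 N and horizontal distance between plate and cap below 0.025 m and z of plate in the frame of cap between 0.06 and 0.175 m and angle between plate's own z axis and vertical below 0.17 rad and angle between the y axis of plate and the y axis of cap, either way round below 0.2 rad and linear speed of plate below 0.03 m/s and contact force between the fingers and case below 0.5 N); the arm keeps its last pose, push and grip.
It fails at once if a collar already in the row, or a loose tool or piece of hardware, moved more than 15 mm (distance of any of collar_c, collar_d, socket, washer, spanner, bolt from where it was at the start of the episode above 0.015 m).
It fails at once if the plate touches the bearing cap (contact force between plate and cap above 1 N).
It also fails if it takes over 72 s, if anything falls off the work surface, if the arm or the gripper's body presses on something with over 40 N, if the wrist force passes 120 N, or if a joint passes its speed limit or range.

ROBOT

A 6-joint arm with a two-finger parallel gripper is mounted at the origin on the work surface. World frame = base frame: x ahead of the robot, y to its left, z up, the work surface at z = 0. Lengths are in m, angles in rad, forces in N, time in s.
With the tool pointing down it reaches from about 0.4 to 0.825 m from the base axis. Payload 7 kg.
Tool frame: the origin (TCP) lies on the centre line of the jaws, within the pads' length; the fingertips stand arm.tip_reach ahead of it and the grasp point (between the pads) lies 5 mm behind it (arm.tip_reach is the distance from the TCP to the fingertips, in m); z points along the fingers, y is the line along which they close (so a half turn about z gives the same grasp; the last joint's range is limited). The gripper opens to 88 mm and grips with 3 to 60 N. Pads are 19 mm wide; open, the fingers measure 130 mm over their backs; the gripper's body (78 mm by 193 mm) begins 47 mm behind the grasp point.
Start: joints at [1.397, 0.359, 0.012, 0, -1.224, -0.288], TCP at [0.301, 0.604, 0.22] pointing down, gripper open.
Joint ranges: [-3.07, 3.07], [-1.43, 2.12], [-1.02, 1.25], [-3.03, 1.67], [-3.05, -0], [-3.03, 3.03]. Speed limits (rad/s): [2.39, 2.39, 3.01, 3.14, 3.14, 3.14].

INTERFACE

Orientations are given as [roll, pitch, yaw] about the fixed x, y, z axes, in that order (R = Rz(yaw) Ry(pitch) Rx(roll)).
In Python, from station import status, optics, order, arm gives the robot as it stands. The module is installed in compiled form; this text tells all that it offers.
- The arm moves only by the shell command python3 -m jog 'ROWS' [FORCE]. ROWS is JSON, a list of rows, each a list of 3 entries, a list of its own where there are three numbers: the gripper command: -1 is shut, 1 is fully open, values between are in proportion, then the shift along the tool's x, y, z in mm, then the turn about the tool's z in rad. A call has 1 to 20 rows; each row is the pose to reach, as a shift and turn from the pose commanded when the call began, along the tool's axes at that moment; what a row does not reach only later rows make up. A row lasts 1/8 s, in which the tool goes at most 62.5 mm and 10.7 degrees, less where a joint would pass 70% of its speed; a pose out of reach is approached as far as the arm can. A call with a gripper value outside its range is refused whole. The fingers move at their own pace and stop on an object; FORCE is the grip in N (left out, the last holds). Time passes only in rows, so rows that repeat a pose let the fingers close. It gives the time, the measured TCP pose, the force, the opening and the grip force at its end, in the units of the state.
- status.get_state(): the state, without advancing time (a new reading comes with each control period).
- optics.grab_frame(name): name is "scene" or "top"; returns a dict with "color" (400x640x3 uint8, red, green, blue), "mtx" (3x3 intrinsics, pixels), "cam_to_world" (4x4, takes a point from camera to world coordinates). Camera axes: x right, y down, z forward; pixel columns grow to the right and rows downward; lengths in m; the calibration is good to about 2 mm. A picture is of the moment at which its call begins. There is no depth.
- order.job_done(): hands the job in; it is judged then, once.
The state is a dict: "t": time; "q": joint angles; "qd": joint speeds; "joint_efforts": joint torques, N m; "eef_pos": TCP position; "ee_rot": TCP orientation; "force": force on the tool from outside, world axes, zero at the start; "moment": the same for the moment, N m; "width": finger opening in m; "gripper_force": force on a finger pad.
Only numpy, scipy, OpenCV 4.12 (cv2) and the standard library are available. Lean on these libraries where they do the work, as an engineer would, in place of code of your own. Each camera call takes 0.05 s, during which the arm holds its last target. There are 200 camera calls.

## Working session

There is one attempt and no reset: what is moved stays moved. The work goes in short steps, Python scripts to look and compute and a shell command to move; the robot and the scene stay as the last step left them, time stands still between calls to the robot, and variables do not carry over. Pictures are saved under pics/ and viewed, at most 10 in all, crops included, and the job is handed in when it is done.

```bash
mkdir -p pics; ls
cat > h.py <<'E'
import numpy as np,cv2
from station import status,optics,order,arm
def grab(n,f=None):
    d=optics.grab_frame(n)
    if f: cv2.imwrite('pics/'+f,cv2.cvtColor(d['color'],cv2.COLOR_RGB2BGR))
    return d
def ray(d,u,v):
    T=np.array(d['cam_to_world']);r=T[:3,:3]@np.linalg.inv(d['mtx'])@np.array([u,v,1.]);return T[:3,3],r
def onz(d,u,v,z):
    o,r=ray(d,u,v);return o+r*(z-o[2])/r[2]
def proj(d,p):
    T=np.linalg.inv(np.array(d['cam_to_world']));c=T[:3,:3]@np.array(p)+T[:3,3];q=np.array(d['mtx'])@c;return q[:2]/q[2]
def tri(a,pa,b,pb):
    o1,r1=ray(a,*pa);o2,r2=ray(b,*pb);s=np.linalg.lstsq(np.c_[r1,-r2],o2-o1,rcond=None)[0]
    p,q=o1+r1*s[0],o2+r2*s[1];return (p+q)/2,np.linalg.norm(p-q)
E
python3 - <<'E'
from h import *
import pickle
np.set_printoptions(precision=4,suppress=True)
s=status.get_state();print({k:np.round(v,3) for k,v in s.items()},arm.tip_reach)
D={}
for n in('scene','top'):
    D[n]=d=grab(n,n+'0.png');print(n,d['mtx'],d['cam_to_world'])
pickle.dump(D,open('d0.pkl','wb'))
E
```

```text
pics
{'t': np.float64(0.0), 'q': array([ 1.397,  0.359,  0.011, -0.   , -1.224, -0.288]), 'qd': array([0.001, 0.001, 0.001, 0.001, 0.   , 0.001]), 'joint_efforts': array([  0.   , -58.272,  29.305,   6.997,   0.007,  -0.   ]), 'eef_pos': array([0.301, 0.604, 0.219]), 'ee_rot': array([ 3.14 , -0.   , -0.462]), 'force': array([ 0.079,  0.036, -0.444]), 'moment': array([-0.003, -0.037, -0.019]), 'gripper_force': np.float64(0.0), 'width': np.float64(0.087)} 0.014
scene [[412.1692   0.     317.8778]
 [  0.     412.1692 202.2032]
 [  0.       0.       1.    ]] [[-0.6471  0.6368 -0.4192  0.9111]
 [ 0.7623  0.5307 -0.3705  0.312 ]
 [-0.0134 -0.5593 -0.8288  0.9098]
 [ 0.      0.      0.      1.    ]]
top [[436.1428   0.     314.9967]
 [  0.     436.1428 201.0639]
 [  0.       0.       1.    ]] [[ 0.027  -0.9819  0.1873  0.2787]
 [-0.9995 -0.0232  0.0225 -0.0423]
 [-0.0178 -0.1878 -0.982   1.1347]
 [ 0.      0.      0.      1.    ]]
```

View pics/scene0.png

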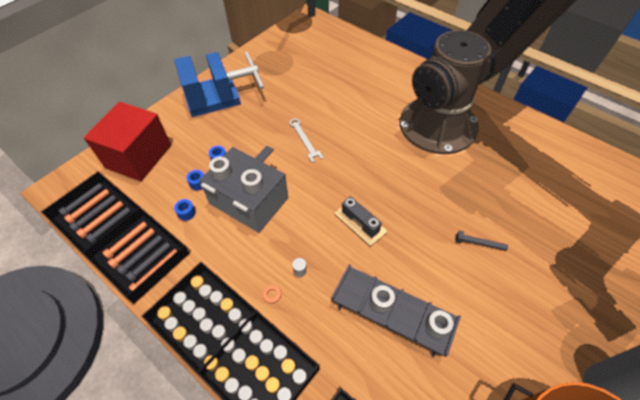

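View pics/top0.png

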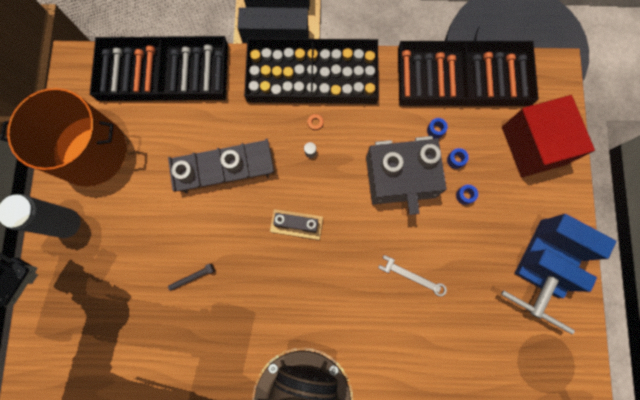

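The top view shows two light collars on the dark flap at (392,163) and (430,155), with the flap tab at (413,207). Candidates for a loose collar:
- The two light rings on the flap, which are the ones I want.
- Shelf collars at (182,170) and (231,159), already in the row.
- Blue rings at (438,128), (458,158) and (468,195), the look-alikes.
- Washer at (315,122) and socket at (310,149).

The cap is at (297,223). I'll check the choice in one crop montage with detected contours.

```bash
cat > m.py <<'E'
from h import *
import pickle
np.set_printoptions(precision=4,suppress=True)
D=pickle.load(open('d0.pkl','rb'))
rois={'top':{'case':(360,120,90,100),'shelf':(160,130,120,65),'cap':(262,200,70,45)},'scene':{'case':(190,135,110,100),'shelf':(325,260,140,100),'cap':(325,185,70,65)}}
rows=[]
for n in D:
    im=cv2.cvtColor(D[n]['color'],cv2.COLOR_RGB2BGR);k=4
    hsv=cv2.cvtColor(im,cv2.COLOR_BGR2HSV);
    tiles=[]
    for r,(x,y,w,h) in rois[n].items():
        c=cv2.resize(im[y:y+h,x:x+w],None,fx=k,fy=k,interpolation=cv2.INTER_CUBIC)
        hs=cv2.cvtColor(c,cv2.COLOR_BGR2HSV)
        if r!='cap': m=((hs[...,2]>125)&(hs[...,1]<60)).astype(np.uint8)
        else: m=((hs[...,0]<30)&(hs[...,2]>185)&(hs[...,1]>60)).astype(np.uint8)
        d=((hs[...,2]<125)&(hs[...,1]<110)).astype(np.uint8)
        for mm,lab,amin in((m,'bright',500),(d,'dark',3000)):
            for q in cv2.findContours(mm,cv2.RETR_EXTERNAL,cv2.CHAIN_APPROX_NONE)[0]:
                if cv2.contourArea(q)<amin: continue
                f=lambda p:np.round(((np.array(p)+.5)/k-.5)+[x,y],2)
                e=cv2.fitEllipse(q) if lab=='bright' else cv2.minAreaRect(q)
                hull=cv2.approxPolyDP(cv2.convexHull(q),6,True)[:,0]
                print(n,r,lab,f(e[0]),np.round(np.array(e[1])/k,1),round(e[2],1),'' if lab=='bright' and r!='cap' else f(hull).tolist())
                cv2.drawContours(c,[q],-1,(0,255,0) if lab=='bright' else (0,0,255),1)
        tiles.append(c)
    H=max(t.shape[0] for t in tiles)
    rows.append(np.hstack([cv2.copyMakeBorder(t,0,H-t.shape[0],0,0,0) for t in tiles]))
W=max(r.shape[1] for r in rows)
o=np.vstack([cv2.copyMakeBorder(r,0,0,0,W-r.shape[1],0) for r in rows])
s=min(800/o.shape[1],600/o.shape[0]);cv2.imwrite('pics/m1.png',cv2.resize(o,None,fx=s,fy=s,interpolation=cv2.INTER_AREA))
E
python3 m.py
```

```text
scene case bright [239.86 205.29] [ 5.9 19.8] 119.8 
scene case bright [207.96 187.04] [ 5.7 18.3] 119.5 
scene case bright [250.66 176.93] [17.7 21.6] 77.9 
scene case bright [218.93 164.19] [16.3 20.9] 70.6 
scene case dark [246.92 181.03] [83.4 81.8] 39.4 [[287.12, 196.88], [257.88, 231.62], [209.62, 203.12], [189.62, 185.12], [232.38, 147.62], [267.12, 146.38], [272.38, 149.38], [284.62, 175.12]]
scene shelf bright [440.95 321.56] [23.3 26.6] 138.3 
scene shelf bright [382.93 295.83] [22.7 24.7] 129.2 
scene shelf dark [395.28 312.5 ] [128.9  47.4] 24.9 [[348.38, 265.62], [458.88, 315.88], [446.88, 354.38], [432.38, 355.88], [338.88, 308.62], [331.38, 297.12]]
scene cap bright [359.5 217. ] [76.3 82.9] 90.0 [[394.38, 184.62], [394.38, 249.38], [324.62, 249.38], [324.62, 184.62]]
scene cap dark [360.63 216.78] [45.8 17.7] 41.3 [[343.12, 202.12], [356.38, 202.12], [380.62, 222.88], [377.88, 231.88], [371.38, 237.12], [342.12, 211.62]]
top case bright [392.65 161.31] [19.6 20.6] 105.5 
top case bright [430.04 153.13] [19.3 20.4] 111.0 
top case bright [383.12 142.54] [ 3.  20.2] 84.
[... 198 characters left out ...]
45.88], [429.62, 122.12]]
top shelf bright [180.47 169.18] [18.4 19.6] 50.2 
top shelf bright [229.39 158.43] [18.5 19.5] 60.1 
top shelf dark [220.48 165.83] [ 36.4 103.5] 79.4 [[266.88, 139.12], [273.38, 168.88], [271.62, 172.38], [185.62, 190.88], [172.38, 189.38], [168.38, 157.12]]
top cap bright [259.59 241.76] [ 4.3 94.7] 92.5 [[261.62, 239.38], [315.12, 244.38], [261.62, 244.38]]
top cap bright [297.39 216.17] [40.5 70.8] 92.6 [[331.38, 199.62], [331.38, 220.62], [318.12, 238.62], [270.62, 231.88], [261.62, 227.62], [261.62, 199.62]]
top cap dark [295.73 222.43] [43.7 13.3] 8.9 [[273.62, 222.38], [284.12, 213.88], [316.62, 219.12], [317.62, 223.88], [314.12, 231.88], [276.12, 225.88]]
```

View pics/m1.png

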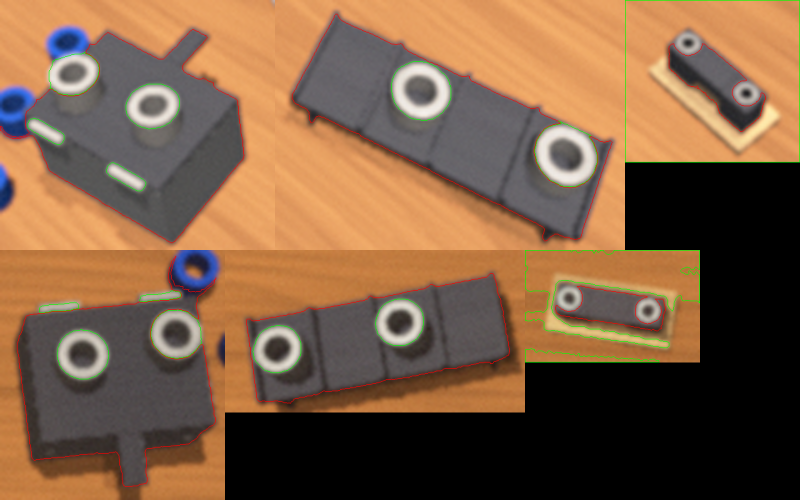

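The crop shows both loose collars (light steel, on the flap) clear of the blue rings. The hinge strips are at the rear of the flap, and bays 2 and 4 from the left are empty. Now I'll triangulate.

```bash
cat > w.py <<'E'
from h import *
import pickle
np.set_printoptions(precision=4,suppress=True)
D=pickle.load(open('d0.pkl','rb'));T,S=D['top'],D['scene']
P={'colL':((392.65,161.31),(250.66,176.93)),'colR':((430.04,153.13),(218.93,164.19)),
'c':((180.47,169.18),(440.95,321.56)),'d':((229.39,158.43),(382.93,295.83)),
'hingeL':((383.12,142.54),(239.86,205.29)),'hingeR':((424.43,138.09),(207.96,187.04)),'tip':((414.6,213.4),(270.2,148.2)),
'capL':((279.2,219.2),(373.4,222.6)),'capR':((311.2,224.4),(349.8,201.8))}
for k,(a,b) in P.items():
    p,e=tri(T,a,S,b);P[k]=p;print(k,p,'err',round(e,4))
a=lambda v:np.arctan2(v[1],v[0])
print('row yaw(+y dir)',a(P['c']-P['d'])-np.pi/2,np.linalg.norm(P['c']-P['d']))
h=(P['hingeL']+P['hingeR'])/2
print('case yaw hinge',a(P['hingeL']-P['hingeR'])-np.pi/2,'by tip',a(h-P['tip']),np.linalg.norm((h-P['tip'])[:2]))
print('cap',(P['capL']+P['capR'])/2,a(P['capL']-P['capR'])-np.pi/2)
# shelf deck corners top view (top of ridge z=.055)
for uv in [(266.9,139.1),(273.4,168.9),(168.4,157.1),(172.4,189.4)]: print('shelf',uv,onz(T,*uv,.055))
for uv in [(348.4,265.6),(458.9,315.9),(331.4,297.1),(446.9,354.4)]: print('shelfS',uv,onz(S,*uv,.055))
E
python3 w.py
```

```text
colL [ 0.5683 -0.2001  0.1399] err 0.0006
colR [ 0.5901 -0.2879  0.1393] err 0.0005
c [0.5537 0.3215 0.0797] err 0.0011
d [0.5844 0.2    0.0796] err 0.0009
hingeL [ 0.627  -0.1834  0.1028] err 0.0019
hingeR [ 0.6401 -0.2842  0.1018] err 0.0007
tip [ 0.4513 -0.2572  0.0987] err 0.0019
capL [0.4368 0.0709 0.0526] err 0.0004
capR [ 0.4256 -0.0099  0.0533] err 0.0007
row yaw(+y dir) 0.2479033425987769 0.1252440321874501
case yaw hinge 0.12926541653828072 by tip 0.12748624845695913 0.1837077334596153
cap [0.4312 0.0305 0.0529] -0.13750008723310203
shelf (266.9, 139.1) [0.6455 0.1117 0.055 ]
shelf (273.4, 168.9) [0.566  0.0912 0.055 ]
shelf (168.4, 157.1) [0.5914 0.3647 0.055 ]
shelf (172.4, 189.4) [0.5063 0.3467 0.055 ]
shelfS (348.4, 265.6) [0.5665 0.0951 0.055 ]
shelfS (458.9, 315.9) [0.5087 0.3437 0.055 ]
shelfS (331.4, 297.1) [0.6489 0.1127 0.055 ]
shelfS (446.9, 354.4) [0.5932 0.3647 0.055 ]
```

```bash
cat > go.py <<'E'
import sys,numpy as np
from station import status
def shift(x,y,z,yaw):
    s=status.get_state();p=s['eef_pos'];w=s['ee_rot'][2]
    X=np.array([np.cos(w),np.sin(w)]);Y=np.array([np.sin(w),-np.cos(w)]);d=np.array([x,y])-p[:2]
    t=-(yaw-w);t=(t+np.pi)%(2*np.pi)-np.pi
    print('t %.2f'%s['t'],'pos',np.round(p,4),'yaw %.3f'%w,'W %.3f'%s['width'],'-> shift mm',np.round([d@X*1e3,d@Y*1e3,-(z-p[2])*1e3],1),'turn %.3f'%t)
if __name__=='__main__': shift(*map(float,sys.argv[1:5]))
E
python3 go.py .5683 -.2001 .22 -1.443
```

```text
t 0.10 pos [0.3006 0.6039 0.2192] yaw -0.462 W 0.088 -> shift mm [598.  600.4  -0.8] turn 0.981
```

```bash
python3 -m jog '[[1,[598,600,0],0.981],[1,[598,600,0],0.981],[1,[598,600,0],0.981],[1,[598,600,0],0.981],[1,[598,600,0],0.981],[1,[598,600,0],0.981],[1,[598,600,0],0.981],[1,[598,600,0],0.981],[1,[598,600,0],0.981],[1,[598,600,0],0.981],[1,[598,600,0],0.981],[1,[598,600,0],0.981],[1,[598,600,0],0.981],[1,[598,600,0],0.981],[1,[598,600,0],0.981],[1,[598,600,0],0.981],[1,[598,600,0],0.981],[1,[598,600,0],0.981]]' 30; python3 go.py .5683 -.2001 .125 -1.443
```

```text
t: 2.35
eef_pos: [0.5688, -0.1984, 0.2205]
ee_rot: [-3.141, -0.0, -1.441]
force: [-0.0, -0.3, -0.2]
width: 0.0877
gripper_force: 0.0
t 2.35 pos [ 0.5688 -0.1984  0.2205] yaw -1.441 W 0.088 -> shift mm [ 1.6  0.7 95.5] turn 0.002
```

```bash
python3 -m jog '[[1,[1,0,50],0],[1,[1,0,80],0],[1,[1,0,95],0],[1,[1,0,95],0],[-1,[1,0,95],0],[-1,[1,0,95],0],[-1,[1,0,95],0],[-1,[1,0,95],0],[-1,[1,0,95],0],[-1,[1,0,60],0],[-1,[1,0,0],0],[-1,[1,0,0],0]]' 30; python3 go.py .5984 .1357 .21 -1.346
```

```text
t: 3.85
eef_pos: [0.5718, -0.2009, 0.2252]
ee_rot: [-3.133, -0.003, -1.442]
force: [1.3, 0.7, -4.0]
width: 0.0471
gripper_force: 30.0
t 3.85 pos [ 0.5718 -0.2009  0.2252] yaw -1.442 W 0.047 -> shift mm [-330.4  -69.5   15.2] turn -0.096
```

```bash
python3 -m jog '[[-1,[-330,-69,15],-0.096],[-1,[-330,-69,15],-0.096],[-1,[-330,-69,15],-0.096],[-1,[-330,-69,15],-0.096],[-1,[-330,-69,15],-0.096],[-1,[-330,-69,15],-0.096],[-1,[-330,-69,15],-0.096],[-1,[-330,-69,85],-0.096],[-1,[-330,-69,85],-0.096],[-1,[-330,-69,85],-0.096],[-1,[-330,-69,85],-0.096]]' ; python3 go.py .5984 .1357 .064 -1.346
python3 - <<'E'
from h import *
a=grab('top')['color'][110:210,150:300];b=grab('scene')['color'][240:370,310:480]
f=lambda c,s:cv2.resize(cv2.cvtColor(c,cv2.COLOR_RGB2BGR),s,interpolation=cv2.INTER_CUBIC)
cv2.imwrite('pics/p1.png',np.hstack([f(a,(450,300)),f(b,(350,268)).copy() if 0 else cv2.copyMakeBorder(f(b,(350,268)),0,32,0,0,0)]))
E
```

```text
t: 5.22
eef_pos: [0.5967, 0.1357, 0.1373]
ee_rot: [-3.138, 0.0, -1.347]
force: [0.4, 0.3, -1.8]
width: 0.0471
gripper_force: 30.0
t 5.22 pos [0.5967 0.1357 0.1373] yaw -1.347 W 0.047 -> shift mm [ 0.4 -1.7 73.3] turn -0.001
```

View pics/p1.png

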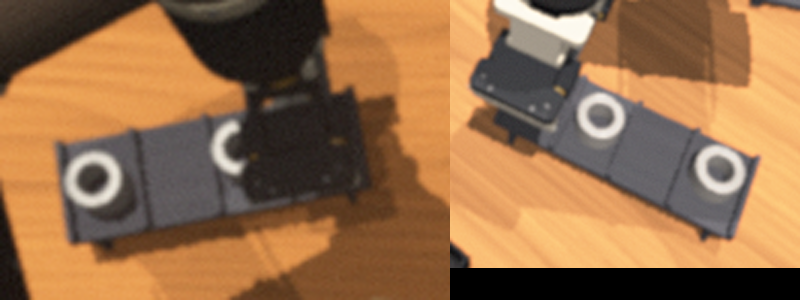

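The body hides the bay from above, but the neighbouring bays and collars are undisturbed, with shelf collars at crop (93,180) and (235,148). Lowering with a force check.

```bash
python3 -m jog '[[-1,[0,-1,30],0],[-1,[0,-1,50],0],[-1,[0,-1,60],0],[-1,[0,-1,66],0],[-1,[0,-1,70],0],[-1,[0,-1,70],0]]' ; python3 go.py .5984 .1357 .064 -1.346
```

```text
t: 6.08
eef_pos: [0.5964, 0.1361, 0.0654]
ee_rot: [-3.141, 0.0, -1.347]
force: [-0.3, -0.1, -2.5]
width: 0.0474
gripper_force: 30.0
t 6.08 pos [0.5964 0.1361 0.0654] yaw -1.347 W 0.047 -> shift mm [ 0.8 -1.9  1.4] turn -0.001
```

```bash
python3 -m jog '[[-1,[0,0,1],0],[0.2,[0,0,1],0],[0.6,[0,0,1],0],[1,[0,0,1],0],[1,[0,0,1],0],[1,[0,0,-40],0],[1,[0,0,-100],0],[1,[0,0,-150],0],[1,[0,0,-150],0]]' ; python3 go.py .5901 -.2879 .21 -1.443
```

```text
t: 7.2
eef_pos: [0.5986, 0.1369, 0.2202]
ee_rot: [-3.133, 0.002, -1.346]
force: [0.1, -0.5, -0.1]
width: 0.0875
gripper_force: 0.0
t 7.20 pos [0.5986 0.1369 0.2202] yaw -1.346 W 0.088 -> shift mm [412.3 102.8  10.2] turn 0.097
```

Move to the second collar, then check the first one from there.

```bash
python3 -m jog '[[1,[412,102,5],0.097],[1,[412,102,5],0.097],[1,[412,102,5],0.097],[1,[412,102,5],0.097],[1,[412,102,5],0.097],[1,[412,102,5],0.097],[1,[412,102,5],0.097],[1,[412,102,5],0.097],[1,[412,102,5],0.097],[1,[412,102,5],0.097]]' ; python3 go.py .5901 -.2879 .125 -1.443
cat > chk.py <<'E'
from h import *
# collars on shelf, both views -> shelf frame
c0=np.array([.577,.2293]);w=.225;k=4
R={}
for n,(x,y,ww,h) in {'top':(155,125,125,75),'scene':(325,260,140,100)}.items():
    d=grab(n);c=cv2.resize(cv2.cvtColor(d['color'],cv2.COLOR_RGB2BGR)[y:y+h,x:x+ww],None,fx=k,fy=k,interpolation=cv2.INTER_CUBIC)
    hs=cv2.cvtColor(c,cv2.COLOR_BGR2HSV);m=((hs[...,2]>125)&(hs[...,1]<60)).astype(np.uint8)
    E=[cv2.fitEllipse(q) for q in cv2.findContours(m,cv2.RETR_EXTERNAL,cv2.CHAIN_APPROX_NONE)[0] if cv2.contourArea(q)>2000]
    R[n]=(d,sorted([(np.array(e[0])+.5)/k-.5+[x,y] for e in E],key=lambda p:p[0]*(1 if n=='top' else -1)))
    print(n,np.round(R[n][1],1).tolist())
for a,b in zip(R['top'][1],R['scene'][1]):
    p,e=tri(R['top'][0],a,R['scene'][0],b);q=p[:2]-c0
    print(np.round(p,4),'e %.4f'%e,'shelf xy mm',np.round(1e3*np.array([q@[np.cos(w),np.sin(w)],q@[-np.sin(w),np.cos(w)]]),1))
E
python3 chk.py
```

```text
t: 8.45
eef_pos: [0.5884, -0.2874, 0.2099]
ee_rot: [3.141, 0.0, -1.443]
force: [0.2, 1.0, 0.1]
width: 0.0877
gripper_force: 0.0
t 8.45 pos [ 0.5884 -0.2874  0.2099] yaw -1.443 W 0.088 -> shift mm [ 0.8 -1.6 84.9] turn 0.000
top [[180.2, 169.1], [230.0, 156.8], [255.2, 151.9]]
scene [[440.6, 320.2], [364.1, 287.9]]
[0.5531 0.3201 0.0836] e 0.0025 shelf xy mm [-3.  93.9]
[0.5928 0.1783 0.0985] e 0.0382 shelf xy mm [  4.  -53.2]
```

```bash
python3 -m jog '[[1,[1,-1,50],0],[1,[1,-1,75],0],[1,[1,-1,85],0],[1,[1,-1,85],0],[-1,[1,-1,85],0],[-1,[1,-1,85],0],[-1,[1,-1,85],0],[-1,[1,-1,85],0],[-1,[1,-1,85],0],[-1,[1,-1,85],0],[-1,[1,-1,40],0],[-1,[1,-1,0],0],[-1,[1,-1,0],0]]' 30; python3 go.py .5699 .2605 .21 -1.346
python3 - <<'E'
from h import *
A=grab('top');B=grab('scene');print(onz(A,255.2,151.9,.081),onz(A,230,156.8,.081),onz(A,180.2,169.1,.081))
a=A['color'][110:210,150:300];b=B['color'][240:370,310:480]
f=lambda c,s:cv2.resize(cv2.cvtColor(c,cv2.COLOR_RGB2BGR),s,interpolation=cv2.INTER_CUBIC)
cv2.imwrite('pics/p2.png',np.hstack([f(a,(450,300)),cv2.copyMakeBorder(f(b,(350,268)),0,32,0,0,0)]))
E
```

```text
t: 10.18
eef_pos: [0.5912, -0.2897, 0.2135]
ee_rot: [-3.136, -0.002, -1.444]
force: [0.5, 0.5, -2.7]
width: 0.0468
gripper_force: 30.0
t 10.18 pos [ 0.5912 -0.2897  0.2135] yaw -1.444 W 0.047 -> shift mm [-548.5  -48.7    3.5] turn -0.098
[0.60227517 0.13594338 0.081     ] [0.58808381 0.1988719  0.081     ] [0.55335636 0.32223412 0.081     ]
```

View pics/p2.png

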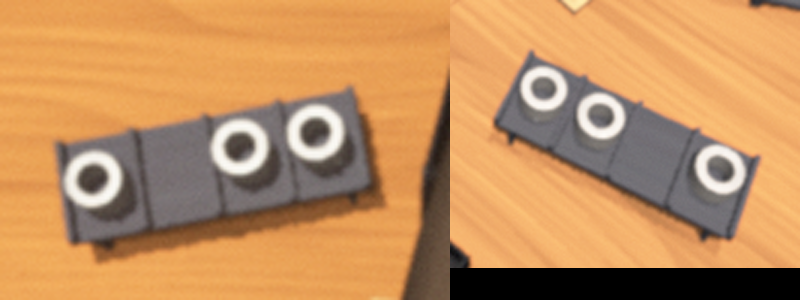

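The first collar stands centred in the last bay at crop (316,132), in line with (93,180) and (241,147). Bay +32 is centred near (172,167).

```bash
python3 -m jog '[[-1,[-548,-48,3],-0.098],[-1,[-548,-48,3],-0.098],[-1,[-548,-48,3],-0.098],[-1,[-548,-48,3],-0.098],[-1,[-548,-48,3],-0.098],[-1,[-548,-48,3],-0.098],[-1,[-548,-48,3],-0.098],[-1,[-548,-48,3],-0.098],[-1,[-548,-48,3],-0.098],[-1,[-548,-48,3],-0.098],[-1,[-548,-48,3],-0.098],[-1,[-548,-48,3],-0.098],[-1,[-548,-48,70],-0.098],[-1,[-548,-48,70],-0.098],[-1,[-548,-48,70],-0.098]]' ; python3 go.py .57 .2605 .065 -1.346
```

```text
t: 12.15
eef_pos: [0.5684, 0.2598, 0.1411]
ee_rot: [-3.141, -0.001, -1.346]
force: [1.3, 0.0, -2.3]
width: 0.0467
gripper_force: 30.0
t 12.15 pos [0.5684 0.2598 0.1411] yaw -1.346 W 0.047 -> shift mm [-0.3 -1.7 76.1] turn -0.000
```

```bash
python3 -m jog '[[-1,[-1,-1,30],0],[-1,[-1,-1,50],0],[-1,[-1,-1,62],0],[-1,[-1,-1,70],0],[-1,[-1,-1,75],0],[-1,[-1,-1,75],0]]' ; python3 go.py .57 .2605 .065 -1.346
```

```text
t: 12.9
eef_pos: [0.5686, 0.2617, 0.0653]
ee_rot: [-3.141, 0.0, -1.346]
force: [0.4, -0.8, -2.8]
width: 0.0468
gripper_force: 30.0
t 12.90 pos [0.5686 0.2617 0.0653] yaw -1.346 W 0.047 -> shift mm [ 1.5 -1.1  0.3] turn 0.000
```

```bash
python3 -m jog '[[-1,[0,0,1],0],[0.2,[0,0,1],0],[0.6,[0,0,1],0],[1,[0,0,1],0],[1,[0,0,1],0],[1,[0,0,-40],0],[1,[0,0,-100],0],[1,[0,0,-150],0],[1,[0,0,-150],0]]' ; python3 go.py .4715 -.2546 .2 -3.0136
```

```text
t: 14.02
eef_pos: [0.5705, 0.263, 0.2204]
ee_rot: [-3.133, 0.003, -1.345]
force: [-0.2, -0.0, -0.7]
width: 0.0882
gripper_force: 0.0
t 14.03 pos [0.5705 0.263  0.2204] yaw -1.345 W 0.088 -> shift mm [482.3 212.2  20.4] turn 1.668
```

```bash
python3 -m jog '[[0.3,[482,212,10],1.668],[0.3,[482,212,10],1.668],[0.3,[482,212,10],1.668],[0.3,[482,212,10],1.668],[0.3,[482,212,10],1.668],[0.3,[482,212,10],1.668],[0.3,[482,212,10],1.668],[0.3,[482,212,10],1.668],[0.3,[482,212,10],1.668],[0.3,[482,212,10],1.668],[0.3,[482,212,10],1.668],[0.3,[482,212,10],1.668],[0.3,[482,212,10],1.668]]' ; python3 go.py .4715 -.2546 .098 -3.0136; python3 chk.py
python3 - <<'E'
from h import *
A=grab('top');B=grab('scene')
a=A['color'][110:210,150:300];b=B['color'][100:250,160:340]
f=lambda c,s:cv2.resize(cv2.cvtColor(c,cv2.COLOR_RGB2BGR),s,interpolation=cv2.INTER_CUBIC)
cv2.imwrite('pics/p3.png',np.hstack([f(a,(375,250)),cv2.copyMakeBorder(f(b,(420,350)),0,0,0,0,0)[:250] if 0 else cv2.resize(f(b,(420,350)),(300,250))]))
E
```

```text
t: 15.65
eef_pos: [0.4695, -0.2547, 0.2051]
ee_rot: [3.142, 0.0, -3.012]
force: [0.7, 0.3, 0.1]
width: 0.0569
gripper_force: 0.0
t 15.65 pos [ 0.4695 -0.2547  0.2051] yaw -3.012 W 0.057 -> shift mm [ -2.   -0.2 107.1] turn 0.002
top [[180.3, 169.1], [204.0, 163.3], [230.1, 157.0], [254.8, 152.8]]
scene [[440.6, 320.2], [411.6, 307.4], [370.3, 288.4]]
[0.5531 0.3199 0.0838] e 0.0022 shelf xy mm [-3.  93.6]
[0.5689 0.2609 0.0855] e 0.0025 shelf xy mm [-0.8 32.6]
[0.5889 0.1836 0.0983] e 0.0255 shelf xy mm [  1.4 -47.2]
```

View pics/p3.png

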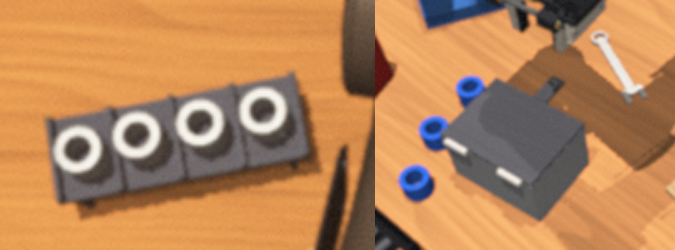

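The row of four is complete and in line, at crop (77,149), (137,134), (200,122) and (264,110). The flap is clear and the tab is under the gripper. Descending and pinching.

```bash
python3 -m jog '[[0.3,[-2,0,50],0],[0.3,[-2,0,90],0],[0.3,[-2,0,107],0],[0.3,[-2,0,107],0],[-1,[-2,0,107],0],[-1,[-2,0,107],0],[-1,[-2,0,107],0],[-1,[-2,0,107],0],[-1,[-2,0,107],0],[-1,[-2,0,107],0]]' 35; python3 go.py .4715 -.2546 .098 -3.0136
python3 - <<'E'
import numpy as np
R=162;a0=np.arctan2(3,162)
for t in [0,.1,.2,.3,.4,.5,.6,.7,.8,.9,1,1.1,1.2,1.3,1.4,1.5,1.55]: 
    r=np.hypot(3,162);print(t,'x %.0f z %.0f'%(-(162-r*np.cos(t+a0)),-(r*np.sin(t+a0)-3)))
E
```

```text
t: 17.1
eef_pos: [0.4714, -0.2552, 0.0984]
ee_rot: [-3.142, 0.0, -3.014]
force: [-0.8, 3.0, 5.5]
width: 0.0213
gripper_force: 35.0
t 17.10 pos [ 0.4714 -0.2552  0.0984] yaw -3.014 W 0.021 -> shift mm [-0.2  0.5  0.4] turn -0.000
0 x -0 z -0
0.1 x -1 z -16
0.2 x -4 z -32
0.3 x -8 z -48
0.4 x -14 z -63
0.5 x -21 z -77
0.6 x -30 z -91
0.7 x -40 z -104
0.8 x -51 z -115
0.9 x -64 z -126
1 x -77 z -135
1.1 x -91 z -143
1.2 x -106 z -149
1.3 x -122 z -154
1.4 x -137 z -157
1.5 x -154 z -159
1.55 x -162 z -159
```

```bash
python3 -m jog '[[-1,[-1,0,-8],0],[-1,[-1,0,-16],0],[-1,[-2,0,-24],0],[-1,[-4,0,-32],0],[-1,[-6,0,-40],0],[-1,[-8,0,-48],0],[-1,[-11,0,-56],0],[-1,[-14,0,-63],0],[-1,[-21,0,-77],0],[-1,[-21,0,-77],0]]'; python3 go.py .4505 -.2546 .175 -3.0136
```

```text
t: 18.35
eef_pos: [0.4934, -0.2527, 0.1764]
ee_rot: [-3.141, 0.002, -3.013]
force: [-0.3, 0.4, -0.1]
width: -0.0001
gripper_force: 0.0
t 18.35 pos [ 0.4934 -0.2527  0.1764] yaw -3.013 W -0.000 -> shift mm [42.8  3.6  1.4] turn 0.000
```

Run:
```python
from h import *
A=grab('top');B=grab('scene')
a=A['color'][110:230,350:480];b=B['color'][100:250,170:320]
f=lambda c,s:cv2.resize(cv2.cvtColor(c,cv2.COLOR_RGB2BGR),s,interpolation=cv2.INTER_CUBIC)
cv2.imwrite('pics/p4.png',np.hstack([f(a,(400,400)),f(b,(400,400))]))
```

```text
(no output)
```

View pics/p4.png

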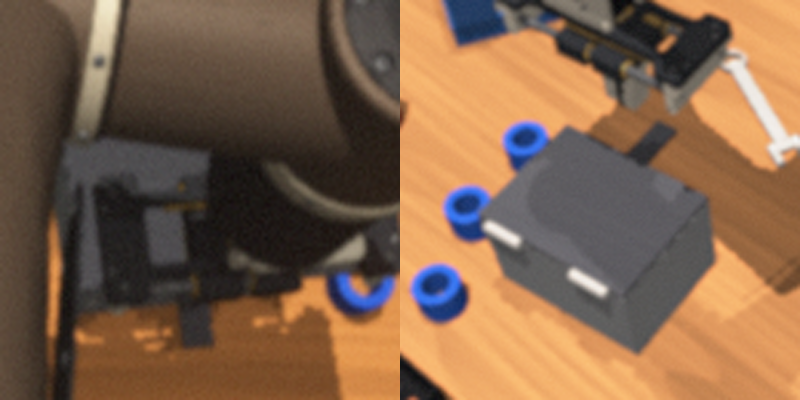

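The picture shows the flap still shut, with the tab at scene-crop (655,140), so the pinch slipped. I'll retry with full grip force and a slower lift, checking as I go.

```bash
python3 -m jog '[[0.2,[22,2,0],0],[0.2,[22,2,0],0],[0.2,[22,2,0],0],[0.2,[22,2,40],0],[0.2,[22,2,70],0],[0.2,[22,2,78],0],[0.2,[22,2,78],0],[-1,[22,2,78],0],[-1,[22,2,78],0],[-1,[22,2,78],0],[-1,[22,2,78],0],[-1,[22,2,78],0],[-1,[22,2,78],0],[-1,[22,2,78],0]]' 60;  python3 go.py .4715 -.2546 .098 -3.0136; python3 -m jog '[[-1,[0,0,-2],0],[-1,[0,0,-4],0],[-1,[0,0,-6],0],[-1,[0,0,-8],0],[-1,[0,0,-8],0]]';python3 go.py .4715 -.2546 .106 -3.0136
```

```text
t: 20.2
eef_pos: [0.4705, -0.255, 0.0979]
ee_rot: [-3.139, 0.001, -3.013]
force: [0.4, -9.5, 0.0]
width: 0.022
gripper_force: 60.0
t 20.20 pos [ 0.4705 -0.255   0.0979] yaw -3.013 W 0.022 -> shift mm [-1.   0.3 -0.1] turn 0.000
t: 20.82
eef_pos: [0.471, -0.2549, 0.1057]
ee_rot: [-3.139, 0.002, -3.013]
force: [1.4, -9.4, -2.9]
width: 0.0226
gripper_force: 60.0
t 20.82 pos [ 0.471  -0.2549  0.1057] yaw -3.013 W 0.023 -> shift mm [-0.6  0.3 -0.3] turn 0.000
```

```bash
python3 -m jog '[[-1,[0,0,-4],0],[-1,[-1,0,-8],0],[-1,[-1,0,-12],0],[-1,[-2,0,-16],0],[-1,[-3,0,-20],0],[-1,[-4,0,-24],0],[-1,[-5,0,-28],0],[-1,[-6,0,-32],0],[-1,[-7,0,-36],0],[-1,[-8,0,-40],0],[-1,[-8,0,-40],0]]';python3 go.py .4795 -.2536 .146 -3.0136
```

```text
t: 22.2
eef_pos: [0.4794, -0.2538, 0.1457]
ee_rot: [-3.139, 0.002, -3.013]
force: [4.6, -7.9, -4.2]
width: 0.0209
gripper_force: 60.0
t 22.20 pos [ 0.4794 -0.2538  0.1457] yaw -3.013 W 0.021 -> shift mm [-0.1  0.2 -0.3] turn 0.000
```

```bash
python3 -m jog '[[-1,[-2,0,-5],0],[-1,[-4,0,-10],0],[-1,[-7,0,-15],0],[-1,[-9,0,-20],0],[-1,[-11,0,-24],0],[-1,[-14,0,-29],0],[-1,[-17,0,-34],0],[-1,[-20,0,-39],0],[-1,[-23,0,-43],0],[-1,[-28,0,-50],0],[-1,[-33,0,-56],0],[-1,[-33,0,-56],0]]';python3 go.py .5125 -.2496 .202 -3.0136
```

```text
t: 23.7
eef_pos: [0.512, -0.2495, 0.2015]
ee_rot: [-3.139, 0.002, -3.014]
force: [4.7, -7.1, -5.1]
width: 0.0188
gripper_force: 60.0
t 23.70 pos [ 0.512  -0.2495  0.2015] yaw -3.014 W 0.019 -> shift mm [-0.4 -0.2 -0.5] turn 0.000
```

Run:
```python
from h import *
A=grab('top');B=grab('scene')
b=B['color'][90:240,180:330]
f=lambda c,s:cv2.resize(cv2.cvtColor(c,cv2.COLOR_RGB2BGR),s,interpolation=cv2.INTER_CUBIC)
cv2.imwrite('pics/p5.png',f(b,(600,600)))
```

```text
(no output)
```

View pics/p5.png

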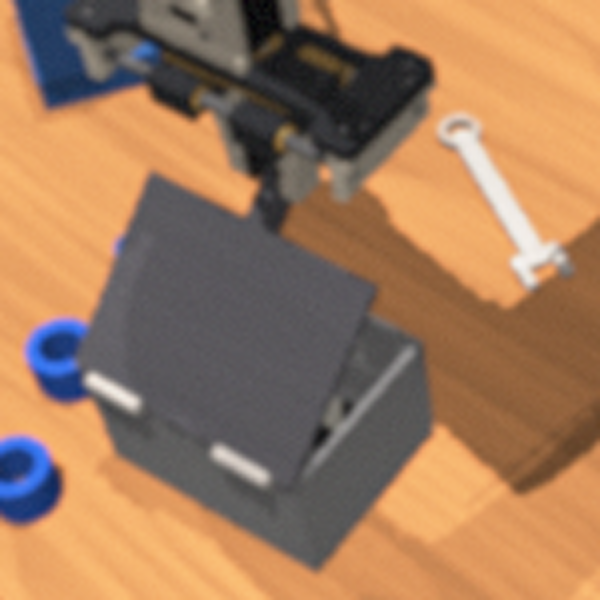

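The scene crop shows the flap at about 0.7 rad with its tab still pinched at (270,205). The force pulls toward the hinge, so I'll carry on with a slightly smaller radius.

```bash
python3 -m jog '[[-1,[-6,0,-5],0],[-1,[-12,0,-10],0],[-1,[-18,0,-15],0],[-1,[-24,0,-20],0],[-1,[-30,0,-25],0],[-1,[-37,0,-29],0],[-1,[-44,0,-33],0],[-1,[-51,0,-37],0],[-1,[-51,0,-37],0]]';python3 go.py .5625 -.2426 .239 -3.0136
```

```text
t: 24.92
eef_pos: [0.5605, -0.2433, 0.2384]
ee_rot: [-3.14, -0.002, -3.014]
force: [-2.5, -6.4, 0.0]
width: 0.018
gripper_force: 60.0
t 24.93 pos [ 0.5605 -0.2433  0.2384] yaw -3.014 W 0.018 -> shift mm [-2.1  0.4 -0.6] turn -0.000
```

```bash
python3 -m jog '[[-1,[-7,0,-3],0],[-1,[-15,0,-6],0],[-1,[-22,0,-9],0],[-1,[-30,0,-11],0],[-1,[-38,0,-13],0],[-1,[-46,0,-14],0],[-1,[-54,0,-15],0],[-1,[-62,0,-15],0],[-1,[-68,0,-15],0],[-1,[-68,0,-15],0]]';python3 go.py .63 -.234 .254 -3.0136
```

```text
t: 26.18
eef_pos: [0.629, -0.2327, 0.2526]
ee_rot: [3.141, -0.0, -3.013]
force: [0.9, -0.5, -0.4]
width: 0.0002
gripper_force: 0.0
t 26.18 pos [ 0.629  -0.2327  0.2526] yaw -3.013 W 0.000 -> shift mm [-0.8 -1.4 -1.4] turn 0.000
```

Run:
```python
from h import *
A=grab('top');B=grab('scene')
a=A['color'][90:240,340:490];b=B['color'][90:240,180:330]
f=lambda c,s:cv2.resize(cv2.cvtColor(c,cv2.COLOR_RGB2BGR),s,interpolation=cv2.INTER_CUBIC)
cv2.imwrite('pics/p6.png',np.hstack([f(a,(300,300)),f(b,(500,500))[:300]  if 0 else f(b,(300,300))]))
```

```text
(no output)
```

View pics/p6.png

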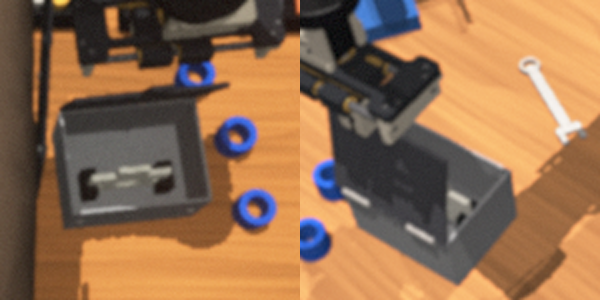

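Run:
```python
from h import *
import pickle
D=pickle.load(open('d0.pkl','rb'))
w=.128;X=np.array([np.cos(w),np.sin(w),0]);Y=np.array([-np.sin(w),np.cos(w),0]);H=np.array([.632,-.234,.1])
for t in np.arange(1.0,1.7,.1):
    f=lambda y:H+y*Y+np.array([0,0,1])*.13*np.sin(t)-.13*np.cos(t)*X
    print(round(t,1),'top R,L crop',(2*(proj(D['top'],f(-.085))-[340,90])).round(),(2*(proj(D['top'],f(.085))-[340,90])).round(),'scene L',(2*(proj(D['scene'],f(.085))-[180,90])).round(),(2*(proj(D['scene'],f(-.085))-[180,90])).round())
```

```text
1.0 top R,L crop [232. 123.] [ 78. 139.] scene L [170. 145.] [53. 85.]
1.1 top R,L crop [232. 111.] [ 77. 127.] scene L [163. 148.] [45. 87.]
1.2 top R,L crop [231. 100.] [ 76. 115.] scene L [155. 152.] [37. 90.]
1.3 top R,L crop [231.  88.] [ 75. 103.] scene L [148. 157.] [29. 94.]
1.4 top R,L crop [230.  76.] [74. 92.] scene L [140. 164.] [ 20. 100.]
1.5 top R,L crop [228.  64.] [73. 80.] scene L [132. 171.] [ 12. 106.]
1.6 top R,L crop [226.  53.] [71. 68.] scene L [124. 179.] [  4. 113.]
```

The projections put the flap at about 1.3 rad, too near 1.25, and the pinch let go. I'll go over the top and push it back from the front with closed fingertips on the tab.

```bash
python3 -m jog '[[-1,[0,0,-30],0],[-1,[0,0,-65],0],[-1,[0,0,-70],0],[-1,[0,0,-70],0],[-1,[50,0,-70],0],[-1,[97,0,-70],0],[-1,[97,0,-70],0],[-1,[97,0,-70],0],[-1,[97,0,-30],0],[-1,[97,0,17],0],[-1,[97,0,17],0],[-1,[97,0,17],0]]'; python3 go.py .618 -.236 .236 -3.0136
```

```text
t: 27.78
eef_pos: [0.5337, -0.2457, 0.2373]
ee_rot: [-3.141, 0.0, -3.013]
force: [0.1, -0.7, 1.2]
width: 0.0005
gripper_force: 0.0
t 27.77 pos [ 0.5337 -0.2457  0.2373] yaw -3.013 W 0.000 -> shift mm [-84.9  -1.2   1.3] turn 0.000
```

```bash
python3 -m jog '[[-1,[-20,0,0],0],[-1,[-35,0,0],0],[-1,[-45,0,0],0],[-1,[-55,0,0],0],[-1,[-62,0,0],0],[-1,[-70,0,0],0],[-1,[-78,0,0],0],[-1,[-85,0,0],0],[-1,[-85,0,0],0]]'; python3 go.py .54 -.246 .24 -3.0136; python3 -m jog '[[-1,[60,0,0],0],[-1,[85,0,0],0],[-1,[85,0,-50],0],[-1,[85,0,-50],0]]'
python3 - <<'E'
from h import *
A=grab('top');B=grab('scene')
a=A['color'][90:240,340:490];b=B['color'][90:240,180:330]
f=lambda c,s:cv2.resize(cv2.cvtColor(c,cv2.COLOR_RGB2BGR),s,interpolation=cv2.INTER_CUBIC)
cv2.imwrite('pics/p7.png',np.hstack([f(a,(400,400)),f(b,(400,400))]))
E
```

```text
t: 28.9
eef_pos: [0.6176, -0.2342, 0.2356]
ee_rot: [3.141, 0.001, -3.014]
force: [-1.0, -0.3, 0.2]
width: 0.0006
gripper_force: 0.0
t 28.90 pos [ 0.6176 -0.2342  0.2356] yaw -3.014 W 0.001 -> shift mm [78.5 -1.8 -4.4] turn 0.000
t: 29.4
eef_pos: [0.5344, -0.2461, 0.2905]
ee_rot: [-3.139, 0.008, -3.014]
force: [0.3, 0.7, 0.2]
width: 0.0006
gripper_force: 0.0
```

View pics/p7.png

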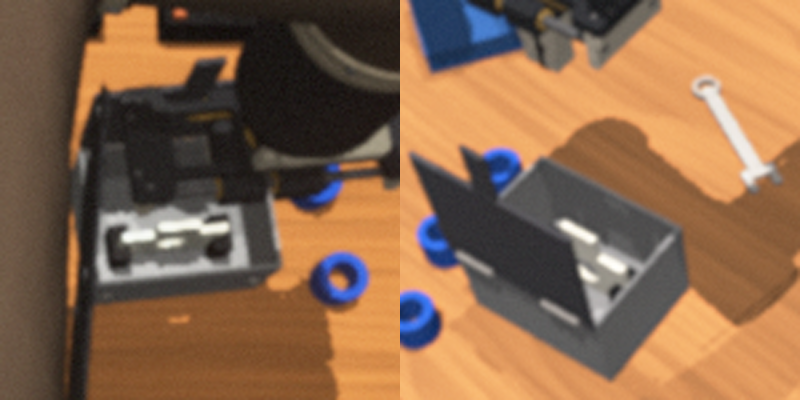

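The flap now stands at about 1.55 rad: its left corner is at scene-crop (572,240), matching the projection. The plate is visible inside. Now I'll locate its tab numerically.

```bash
cat > pl.py <<'E'
from h import *
np.set_printoptions(precision=1,suppress=True)
w=.128;X=np.array([np.cos(w),np.sin(w),0]);Y=np.array([-np.sin(w),np.cos(w),0]);P=np.array([.5536,-.2441,0]);k=4
for n,(x,y,ww,h) in {'top':(360,140,90,70),'scene':(205,150,80,75)}.items():
    d=grab(n);f=lambda a,z:proj(d,P+a*Y+[0,0,z])
    print(n,'pred tabtop L/R',f(.02,.09),f(-.02,.09),'tabfoot',f(.02,.064),f(-.02,.064),'shoulder',f(.05,.064),f(-.05,.064))
    c=cv2.resize(cv2.cvtColor(d['color'],cv2.COLOR_RGB2BGR)[y:y+h,x:x+ww],None,fx=k,fy=k,interpolation=cv2.INTER_CUBIC)
    hs=cv2.cvtColor(c,cv2.COLOR_BGR2HSV)
    for th in (140,170,200):
      m=((hs[...,2]>th)&(hs[...,1]<70)).astype(np.uint8)
      for q in cv2.findContours(m,cv2.RETR_EXTERNAL,cv2.CHAIN_APPROX_NONE)[0]:
        if cv2.contourArea(q)<60: continue
        g=lambda p:((np.array(p)+.5)/k-.5)+[x,y]
        r=cv2.minAreaRect(q);print(th,'c',g(r[0]),'wh',np.array(r[1])/k,'a %.0f'%r[2],g(cv2.approxPolyDP(q,4,True)[:,0]).round(1).tolist())
E
python3 pl.py
```

```text
top pred tabtop L/R [399.5 173.8] [415.6 172.2] tabfoot [397.7 176.4] [413.5 174.8] shoulder [385.8 177.6] [425.3 173.6]
140 c [403.4 180. ] wh [25.7 56.6] a 84 [[429.4, 170.1], [428.1, 168.4], [425.6, 168.4], [425.9, 172.6], [416.9, 173.4], [415.9, 171.9], [417.9, 169.6], [421.4, 169.1], [418.9, 166.6], [417.4, 169.6], [409.1, 170.1], [404.1, 167.4], [392.1, 171.9], [388.9, 169.1], [378.1, 169.6], [375.9, 186.6], [377.1, 194.9], [431.9, 189.6], [432.4, 185.4]]
140 c [442.6 175. ] wh [17.5  1.6] a 82 [[441.4, 166.4], [444.1, 183.6]]
170 c [404.4 190. ] wh [ 4.8 31. ] a 85 [[419.9, 189.6], [415.6, 186.6], [409.9, 189.4], [399.4, 190.1], [394.6, 188.4], [389.6, 189.6], [389.1, 193.4]]
170 c [378.  189.1] wh [13.1  5.3] a 64 [[377.4, 182.1], [377.4, 193.9], [382.6, 194.1], [379.6, 190.1]]
170 c [403.1 180.7] wh [3.3 8.6] a 84 [[407.4, 179.6], [402.1, 179.1], [398.9, 181.4], [402.6, 182.4]]
170 c [428.9 184. ] wh [11.2  5.5] a 90 [[429.6, 178.4], [427.6, 179.6], [426.6, 189.6], [431.6, 188.4]]
170 c [443.4 178.6] wh [8.6 0.8] a 83 [[442.9, 174.4], [444.1, 182.9]]
170 c [401.9 174.1] wh [
[... 2231 characters left out ...]
1], [253.4, 188.1], [261.1, 192.6], [263.6, 192.1], [265.4, 188.4], [269.9, 190.6], [258.1, 183.4], [255.4, 183.1]]
170 c [246.1 176.6] wh [15.9  4.6] a 28 [[239.1, 172.9], [240.4, 175.6], [249.1, 180.9], [253.1, 180.4], [253.1, 178.1], [242.4, 172.1]]
200 c [254.1 206.5] wh [2.1 2.9] a 31 [[254.6, 205.1], [253.1, 206.1], [253.6, 207.9], [255.4, 206.4]]
200 c [249.9 192.9] wh [7.4 3.2] a 37 [[247.4, 190.1], [249.6, 194.6], [253.4, 194.4]]
200 c [259.  188.2] wh [11.4  4.7] a 29 [[253.9, 185.6], [253.9, 187.6], [261.6, 192.1], [263.9, 191.1], [264.1, 188.9], [256.4, 184.4]]
200 c [246.2 176.6] wh [14.9  3.6] a 28 [[239.4, 173.6], [250.1, 180.6], [252.9, 179.9], [251.6, 177.4], [242.6, 172.6]]
```

```bash
python3 - <<'E'
from h import *
import pickle
D=pickle.load(open('d0.pkl','rb'));print(tri(D['top'],(407,173.5),D['scene'],(246.2,176.6)))
E
python3 go.py .553 -.2435 .082 -3.0136
```

```text
(array([ 0.55247253, -0.24294435,  0.08985757]), np.float64(0.0003743966267409878))
t 29.60 pos [ 0.5323 -0.245   0.2851] yaw -3.014 W 0.001 -> shift mm [-20.7  -1.1 203.1] turn -0.000
```

```bash
python3 -m jog '[[0.4,[-20,-1,0],0],[0.4,[-20,-1,40],0],[0.4,[-20,-1,90],0],[0.4,[-20,-1,130],0],[0.4,[-20,-1,150],0],[0.4,[-20,-1,150],0],[0.4,[-20,-1,150],0]]' 50; python3 go.py .5525 -.243 .082 -3.0136
```

```text
t: 30.48
eef_pos: [0.5529, -0.2439, 0.1365]
ee_rot: [-3.141, 0.0, -3.014]
force: [0.9, -0.5, 0.2]
width: 0.06
gripper_force: 0.0
t 30.48 pos [ 0.5529 -0.2439  0.1365] yaw -3.014 W 0.060 -> shift mm [ 0.3  1.  54.5] turn 0.000
```

```bash
python3 -m jog '[[0.4,[0,-1,20],0],[0.4,[0,-1,40],0],[0.4,[0,-1,50],0],[0.4,[0,-1,54],0],[0.4,[0,-1,54],0],[-1,[0,-1,54],0],[-1,[0,-1,54],0],[-1,[0,-1,54],0],[-1,[0,-1,54],0],[-1,[0,-1,54],0]]' 50; python3 go.py .5525 -.243 .082 -3.0136;  python3 -m jog '[[-1,[0,0,-4],0],[-1,[0,0,-9],0],[-1,[0,0,-14],0],[-1,[0,0,-20],0],[-1,[0,0,-20],0]]'
```

```text
t: 31.72
eef_pos: [0.5539, -0.2441, 0.0838]
ee_rot: [-3.141, 0.003, -3.013]
force: [-0.3, 0.4, 8.1]
width: 0.0172
gripper_force: 5.0
t 31.73 pos [ 0.5539 -0.2441  0.0838] yaw -3.013 W 0.017 -> shift mm [1.2 1.3 1.8] turn 0.001
t: 32.35
eef_pos: [0.5529, -0.2449, 0.1027]
ee_rot: [-3.141, 0.001, -3.014]
force: [-0.3, -0.1, 0.3]
width: 0.0006
gripper_force: 0.0
```

The fingers closed past the tab. I'll clear the view and re-measure the plate.

```bash
python3 -m jog '[[-1,[0,0,-60],0],[-1,[0,0,-120],0],[-1,[0,0,-170],0],[-1,[20,0,-185],0],[-1,[20,0,-185],0],[-1,[20,0,-185],0]]'; python3 pl.py | grep -E "pred|^200|^170"
```

```text
t: 33.1
eef_pos: [0.532, -0.2471, 0.2858]
ee_rot: [3.141, -0.001, -3.014]
force: [-0.7, -0.5, -0.5]
width: 0.0006
gripper_force: 0.0
top pred tabtop L/R [399.5 173.8] [415.6 172.2] tabfoot [397.7 176.4] [413.5 174.8] shoulder [385.8 177.6] [425.3 173.6]
170 c [379.2 192.1] wh [8.4 5. ] a 51 [[378.4, 187.4], [377.9, 194.4], [383.6, 193.9]]
170 c [404.3 190. ] wh [ 4.9 30.7] a 85 [[419.6, 189.6], [415.4, 186.6], [408.9, 189.4], [399.4, 189.9], [393.9, 188.4], [389.6, 189.1], [389.1, 193.1]]
170 c [402.6 180.5] wh [3.1 8.7] a 74 [[406.9, 179.9], [401.9, 179.1], [398.4, 181.6], [401.6, 182.4]]
170 c [428.9 184.1] wh [11.   5.5] a 90 [[429.6, 178.6], [427.9, 179.9], [426.6, 189.6], [431.6, 188.1]]
170 c [443.5 179.5] wh [8.9 0.9] a 82 [[442.9, 175.1], [444.4, 183.9]]
170 c [402.5 173.9] wh [10.8 46. ] a 86 [[425.6, 174.9], [423.6, 172.9], [416.1, 173.6], [415.4, 171.1], [408.1, 170.9], [403.6, 168.4], [398.9, 169.4], [394.9, 173.4], [391.9, 173.1], [389.1, 169.9], [379.4, 171.4], [379.9, 173.6], [386.4, 172.9], [387.9, 174.1], [385.1, 177.4], [386.1, 180.1], [396.4, 179.4], [397.9, 175.4]
[... 1112 characters left out ...]
9], [263.4, 192.6], [266.1, 188.1], [270.1, 190.1], [257.1, 183.1], [255.4, 183.1]]
170 c [246.4 176.8] wh [16.   4.7] a 30 [[239.1, 173.4], [240.4, 175.6], [250.1, 181.6], [253.6, 180.1], [252.4, 177.6], [242.1, 172.1]]
200 c [253.9 206.5] wh [2.4 3.2] a 31 [[254.6, 205.1], [252.6, 206.4], [253.4, 208.1], [255.4, 206.4]]
200 c [250.3 193.3] wh [6.9 3.1] a 35 [[247.6, 191.1], [249.1, 194.4], [253.4, 194.9], [249.1, 190.6]]
200 c [258.8 188.4] wh [11.5  4.7] a 29 [[253.6, 185.9], [255.4, 189.1], [261.9, 192.4], [263.6, 191.6], [263.6, 188.4], [256.1, 184.4]]
200 c [246.4 176.8] wh [14.9  3.7] a 28 [[239.9, 173.1], [240.6, 175.4], [250.9, 181.1], [252.9, 180.4], [252.9, 178.4], [241.9, 172.4]]
```

The plate hasn't moved, so the high-force pinch slipped off its thin edges. I'll retry with a gentle force and a bounded closing width.

```bash
python3 go.py .5525 -.243 .0815 -3.0136; python3 -m jog '[[0.3,[-21,-4,0],0],[0.3,[-21,-4,50],0],[0.3,[-21,-4,100],0],[0.3,[-21,-4,150],0],[0.3,[-21,-4,180],0],[0.3,[-21,-4,195],0],[0.3,[-21,-4,204],0],[0.3,[-21,-4,204],0],[0.3,[-21,-4,204],0]]' 10; python3 go.py .5525 -.243 .0815 -3.0136;python3 -m jog '[[0,[-0,0,0],0],[0,[0,0,0],0],[0,[0,0,0],0]]' 10;python3 -m jog '[[-0.1,[0,0,0],0],[-0.1,[0,0,0],0]]' 10;python3 -m jog '[[-0.15,[0,0,0],0],[-0.15,[0,0,0],0]]' 10
```

```text
t 33.20 pos [ 0.5323 -0.2471  0.2855] yaw -3.014 W 0.000 -> shift mm [-20.6   1.5 204. ] turn -0.000
t: 34.33
eef_pos: [0.5548, -0.2488, 0.0842]
ee_rot: [-3.141, 0.002, -3.014]
force: [-0.6, 0.2, -0.3]
width: 0.057
gripper_force: 0.0
t 34.33 pos [ 0.5548 -0.2488  0.0842] yaw -3.014 W 0.057 -> shift mm [1.6 6.1 2.7] turn 0.000
t: 34.7
eef_pos: [0.5543, -0.2484, 0.0836]
ee_rot: [3.141, 0.001, -3.014]
force: [-0.1, 3.5, 3.8]
width: 0.0439
gripper_force: 1.9
t: 34.95
eef_pos: [0.5545, -0.2482, 0.0837]
ee_rot: [3.141, 0.001, -3.013]
force: [-0.6, 4.6, 6.8]
width: 0.04
gripper_force: 3.4
t: 35.2
eef_pos: [0.5547, -0.2478, 0.0839]
ee_rot: [3.141, 0.002, -3.014]
force: [-0.4, 8.1, 8.7]
width: 0.0374
gripper_force: 4.5
```

```bash
python3 -m jog '[[0.3,[0,0,0],0],[0.3,[2,6,0],0],[0.3,[2,6,2],0],[0.3,[2,6,3],0],[0.3,[2,6,3],0]]' 10; python3 go.py .5525 -.243 .081 -3.0136;python3 -m jog '[[0,[-0,0,0],0],[0,[0,0,0],0],[0,[0,0,0],0]]' 10;python3 -m jog '[[-0.08,[0,0,0],0],[-0.08,[0,0,0],0]]' 10;python3 -m jog '[[-0.12,[0,0,0],0],[-0.12,[0,0,0],0]]' 10
```

```text
t: 35.83
eef_pos: [0.5509, -0.243, 0.0794]
ee_rot: [3.141, -0.001, -3.014]
force: [0.3, 1.0, -0.1]
width: 0.0567
gripper_force: 0.0
t 35.83 pos [ 0.5509 -0.243   0.0794] yaw -3.014 W 0.057 -> shift mm [-1.6 -0.2 -1.6] turn -0.000
t: 36.2
eef_pos: [0.5513, -0.2431, 0.0801]
ee_rot: [-3.141, 0.0, -3.014]
force: [0.5, -1.3, -0.0]
width: 0.0441
gripper_force: 0.6
t: 36.45
eef_pos: [0.5519, -0.2435, 0.0807]
ee_rot: [-3.14, 0.001, -3.014]
force: [1.0, -4.1, 3.2]
width: 0.0403
gripper_force: 2.2
t: 36.7
eef_pos: [0.552, -0.2436, 0.0808]
ee_rot: [-3.14, 0.001, -3.013]
force: [1.5, -5.7, 4.5]
width: 0.0394
gripper_force: 10.0
```

```bash
python3 -m jog '[[-0.16,[0,0,0],0],[-0.16,[0,1,0],0],[-0.16,[0,1,0],0]]' 20; python3 -m jog '[[-0.16,[0,0,-2],0],[-0.16,[0,0,-4],0],[-0.16,[0,0,-6],0],[-0.16,[0,0,-6],0]]' 20
```

```text
t: 37.08
eef_pos: [0.5519, -0.2426, 0.0809]
ee_rot: [-3.14, 0.001, -3.013]
force: [-0.1, -6.3, 4.2]
width: 0.0382
gripper_force: 20.0
t: 37.58
eef_pos: [0.5509, -0.2417, 0.0858]
ee_rot: [3.141, -0.001, -3.014]
force: [0.3, -1.8, -4.5]
width: 0.0387
gripper_force: 20.0
```

```bash
python3 -m jog '[[-0.2,[0,0,-4],0],[-0.2,[0,0,-8],0],[-0.2,[0,0,-12],0],[-0.2,[0,0,-16],0],[-0.2,[0,0,-20],0],[-0.2,[0,0,-20],0]]' 20; python3 -m jog '[[-0.2,[0,0,-5],0],[-0.2,[0,0,-10],0],[-0.2,[0,0,-15],0],[-0.2,[0,0,-20],0],[-0.2,[0,0,-25],0],[-0.2,[0,0,-30],0],[-0.2,[0,0,-30],0]]' 20
```

```text
t: 38.33
eef_pos: [0.5514, -0.2419, 0.1066]
ee_rot: [-3.141, 0.001, -3.014]
force: [-0.1, -0.8, -3.7]
width: 0.0386
gripper_force: 20.0
t: 39.2
eef_pos: [0.5515, -0.242, 0.1366]
ee_rot: [-3.141, 0.001, -3.014]
force: [0.3, 0.4, -4.5]
width: 0.0387
gripper_force: 20.0
```

```bash
python3 -m jog '[[-0.2,[0,0,-8],0],[-0.2,[0,0,-18],0],[-0.2,[0,0,-28],0],[-0.2,[0,0,-38],0],[-0.2,[0,0,-48],0],[-0.2,[0,0,-58],0],[-0.2,[0,0,-68],0],[-0.2,[0,0,-74],0],[-0.2,[0,0,-74],0],[-0.2,[0,0,-74],0]]' 20; python3 go.py .4312 .0305 .185 3.004
```

```text
t: 40.45
eef_pos: [0.5509, -0.2418, 0.2097]
ee_rot: [3.141, -0.001, -3.014]
force: [0.2, 0.0, -3.8]
width: 0.0385
gripper_force: 20.0
t 40.45 pos [ 0.5509 -0.2418  0.2097] yaw -3.014 W 0.039 -> shift mm [ 84.  285.4  24.7] turn 0.265
```

```bash
python3 -m jog '[[-0.2,[4,12,0],0.01],[-0.2,[11,36,0],0.03],[-0.2,[18,62,0],0.06],[-0.2,[26,90,0],0.09],[-0.2,[34,118,0],0.12],[-0.2,[43,146,0],0.15],[-0.2,[52,174,0],0.18],[-0.2,[60,202,0],0.21],[-0.2,[68,228,0],0.23],[-0.2,[75,252,0],0.25],[-0.2,[80,270,0],0.265],[-0.2,[83,280,0],0.265],[-0.2,[84,285,5],0.265],[-0.2,[84,285,12],0.265],[-0.2,[84,285,18],0.265],[-0.2,[84,285,20],0.265],[-0.2,[84,285,20],0.265],[-0.2,[84,285,20],0.265]]' 20; python3 go.py .4312 .0305 .185 3.004
python3 - <<'E'
from h import *
d=grab('scene');t=grab('top');k=4
x,y,ww,h=325,130,90,90
for n,d,(x,y,ww,h) in (('scene',d,(310,130,100,100)),('top',t,(255,170,90,70))):
    c=cv2.resize(cv2.cvtColor(d['color'],cv2.COLOR_RGB2BGR)[y:y+h,x:x+ww],None,fx=k,fy=k,interpolation=cv2.INTER_CUBIC)
    hs=cv2.cvtColor(c,cv2.COLOR_BGR2HSV);m=((hs[...,2]>120)&(hs[...,1]<70)).astype(np.uint8)
    for q in cv2.findContours(m,cv2.RETR_EXTERNAL,cv2.CHAIN_APPROX_NONE)[0]:
        if cv2.contourArea(q)>300: print(n,(((cv2.approxPolyDP(q,5,True)[:,0]+.5)/k-.5)+[x,y]).round(1).tolist())
    w=-.1375;Y=np.array([-np.sin(w),np.cos(w),0]);C=np.array([.4312,.0305,0])
    print('pred lower L/R, shoulder L/R, tabtop L/R',[proj(d,C+a*Y+[0,0,z]).round(1).tolist() for z,a in((.108,.05),(.108,-.05),(.168,.05),(.168,-.05),(.194,.02),(.194,-.02))])
E
python3 chk.py
```

```text
t: 42.7
eef_pos: [0.4317, 0.0299, 0.1902]
ee_rot: [3.142, 0.0, 3.004]
force: [-0.9, 0.4, -3.1]
width: 0.0379
gripper_force: 20.0
t 42.70 pos [0.4317 0.0299 0.1902] yaw 3.004 W 0.038 -> shift mm [0.6 0.5 5.2] turn 0.000
scene [[344.4, 200.1], [346.4, 205.1], [351.9, 205.9], [352.1, 204.1], [348.4, 203.1], [346.9, 199.9]]
scene [[387.4, 183.1], [385.6, 190.9], [388.1, 192.9], [395.1, 186.4]]
scene [[351.9, 157.6], [352.9, 165.1], [348.9, 171.6], [347.9, 185.9], [375.1, 209.9], [378.6, 211.1], [382.9, 196.6], [374.9, 187.4], [380.9, 182.1], [374.9, 186.1], [374.1, 183.1], [372.4, 183.1], [373.1, 185.9], [368.9, 186.1], [367.9, 183.1], [369.9, 177.6], [363.6, 171.4], [360.6, 171.1], [357.9, 174.4], [355.1, 173.6], [353.6, 169.9], [355.1, 165.4]]
scene [[309.6, 142.1], [309.6, 159.9], [313.4, 161.1], [312.9, 156.9], [316.9, 154.9], [320.4, 158.1], [322.4, 157.6], [319.9, 150.9], [315.1, 150.4]]
scene [[324.9, 132.4], [326.9, 142.4], [328.6, 143.4], [331.4, 141.4]]
scene [[347.6, 129.6], [345.1, 134.6], [368.6, 153.6], [371.1, 138.4], [353.1, 129.6], [361.4, 136.4], [360.9, 139.6], [364.1, 142.9], [368.1, 141.6], [368.4, 138.9], [369.9, 139.9], [367.1, 147.1], [359.6, 144.1], [359.6, 140.6], [351.4, 133.6], [352.4, 130.6], [349.4, 130.9], [349.4, 133.6]]
pred lower L/R, shoulder L/R, tabtop L/R [[378.7, 212.7], [348.4, 186.7], [381.7, 197.9], [349.7, 171.2], [372.9, 182.6], [359.8, 171.8]]
top [[310.4, 198.1], [304.1, 210.4], [291.1, 219.6], [303.4, 221.9], [307.4, 220.6], [311.4, 201.6]]
top [[308.4, 180.1], [307.1, 185.4], [311.4, 191.1], [313.9, 182.1]]
pred lower L/R, shoulder L/R, tabtop L/R [[273.2, 215.1], [314.5, 221.8], [270.2, 211.0], [314.0, 218.0], [282.3, 211.2], [300.2, 214.1]]
top [[179.4, 167.5]]
scene [[440.6, 320.2], [411.7, 307.4], [364.2, 287.6]]
[0.5557 0.3202 0.0896] e 0.0028 shelf xy mm [-0.5 93.4]
```

The plate's corners in the scene view, (379,211), (348,186), (383,197) and (349,172), match the prediction for a plate hanging upright and centred over the cap. Settling, then handing in.

```bash
python3 -m jog '[[-0.2,[0,0,0],0],[-0.2,[0,0,0],0],[-0.2,[0,0,0],0],[-0.2,[0,0,0],0]]'; python3 -c "
from station import order;print(order.job_done())"
```

```text
t: 43.4
eef_pos: [0.4315, 0.0301, 0.1901]
ee_rot: [3.142, 0.0, 3.004]
force: [-0.5, -0.2, -3.5]
width: 0.0387
gripper_force: 20.0
the job is handed in; nothing more can be done
None
```

I handed the job in at 43.4 s with both collars in their bays, the flap open at about 1.55 rad, and the plate held upright and still over the cap, its lower edge about 55 mm above the cap's top; the hand-in returned no verdict.

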